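# Isolate the hydrogen at the fuel cell's valve box

## Robot

A 6-joint arm with a two-finger parallel gripper is mounted at the origin on the work surface. World frame = base frame: x ahead of the robot, y to its left, z up, the work surface at z = 0. Lengths are in m, angles in rad, forces in N, time in s.
With the tool pointing down it reaches from about 0.35 to 0.875 m from the base axis. Payload 15.5 kg.
Tool frame: the origin (TCP) lies midway between the tips of the shut fingers; the grasp point (between the pads) lies 19 mm behind it (hold_point_z is the distance from the TCP to the grasp point, in m); z points along the fingers, y is the line along which they close (so a half turn about z gives the same grasp; the last joint's range is limited). The gripper opens to 85 mm and grips with 20 to 120 N. Pads are 22 mm wide; open, the fingers measure 114 mm over their backs; the gripper's body (76 mm by 85 mm) begins 54 mm behind the grasp point. The pads swing forward as they close: fully open they stand 13 mm farther back than shut.
Start: joints at [-1.234, 0.494, 1.345, -0, 1.302, -0.096], TCP at [0.262, -0.567, 0.231] pointing down, gripper open.
Joint ranges: [-2.91, 2.91], [-0.82, 2.16], [0.22, 2.67], [-1.22, 4.37], [0.12, 2.79], [-3.08, 3.08]. Speed limits (rad/s): [1.89, 1.89, 2.57, 3.01, 3.01, 3.01].

## Interface

Orientations are given as a rotation vector (axis times angle).
In Python, from rig import * gives the robot as it stands.
- The arm moves only by the tool apply_moves, never from a script. Its argument "series" is a list of rows, each a list of 2 entries, a list of its own where there are three numbers: the shift along the tool's x, y, z in m, then the turn, a rotation vector about the tool's x, y, z in degrees. A call has exactly 5 rows; each row shifts and turns the commanded pose from where the row before left it, along the tool's axes as they then stand; what a row does not reach is not made up. A row lasts 1/12 s, in which the tool goes at most 41.7 mm and 7.16 degrees, less where a joint would pass 70% of its speed; a pose out of reach is approached as far as the arm can. A call with a gripper value outside its range is refused whole. "gripper" is the opening, from 0 (shut) to 1 (fully open), set as the call begins (left out, the last holds). The fingers move at their own pace and stop on an object; "grip_force" is the grip in N (left out, the last holds). Time passes only in rows, so rows that do not move let the fingers close, or fill a call up. It gives the time, the measured TCP pose, the force, the opening and the grip force at its end, in the units of the state.
- observe(): the state, without advancing time (a new reading comes with each control period).
- camera(name): name is "scene" or "top" or "wrist"; returns (picture, depth): 384x512x3 uint8, blue, green, red; 384x512 float32, m along the optical axis (not along the pixel's ray), 0 where there is no reading.
- calibration(name): a dict with "intrinsics" (3x3 intrinsics, pixels), "D" ([k1, k2, p1, p2, k3] as OpenCV has them; the pictures are not rectified), "world_from_camera" (4x4, takes a point from camera to world coordinates); the wrist camera has in their place "hand_eye" (4x4, takes a point from camera to tool coordinates, whose origin is the TCP and whose axes are the flange's). Camera axes: x right, y down, z forward; pixel columns grow to the right and rows downward; lengths in m; the calibration is good to about 2 mm. A picture is of the moment at which its call begins: read the wrist's pose just before it. calibration takes no time and is no camera call.
- job_done(): hands the job in; it is judged then, once.
Trained networks look in the newest picture that a camera, given by its name, has taken for a name from the list of things; names that differ only in an ending like _2 or _b are one class to them, and where a whole thing is asked for, a point or a joint stands for the part that bears it (a point fixed in the world has none). Each returns a list of dicts, best first, with "score" (0 to 1); they miss things now and then, are a little off and sometimes report something else, mostly with a low value. They report only what shows in the picture. A call takes as long as a camera call. They do not tell look-alikes from the thing itself.
- recognise(thing, camera): "position" ([x, y, z] in m, in world coordinates, good to about 4 mm: the middle of the surface that is visible of it).
- tip_of(thing, camera): "position" ([x, y, z] in m, in world coordinates, good to about 4 mm: a listed point, or the origin of a listed thing).
The state is a dict: "time": time; "q": joint angles; "dq": joint speeds; "tau": joint torques, N m; "position": TCP position; "tool_rot": TCP orientation; "force": force on the tool from outside, world axes, zero at the start; "moment": the same for the moment, N m; "gripper_width": opening from 0.0 (shut) to 1.0 (fully open); "finger_force": force on a finger pad.
Only numpy, scipy, OpenCV 4.12 (cv2) and the standard library are available. Lean on these libraries where they do the work, as an engineer would, in place of code of your own. Each camera call takes 0.05 s, during which the arm holds its last target. There are 200 camera calls.

## Task

The run is over: slide the blue hatch of the gas valve box all the way back, away from you, to uncover the valve levers, then push the red hydrogen lever clockwise (seen from above) a quarter turn to its stop, so that it lies straight across its pipe and the gas is shut off. Leave the green purge lever open as it is, leave the hatch open, and do not disturb the things standing around the box. Only push with the fingertips: grip and lift nothing.

Things in the scene. Friction and masses are not known exactly. Their poses are not given: they have to be found in the camera images.
- valve_box: Beige steel gas valve box fixed to the bench, 300 (its x) by 290 (its y) by 85 mm high; origin at the centre of its underside, z up, its -x side is the front, towards the robot. Rear half: a deck 85 mm high, over which the hatch slides. Aluminium rails along both sides (outside its |y| = 133 mm) stand 96 mm high. Two gauges up to 135 mm high stand behind it (its x 190 to 260 mm)
- well (a point): centre of the mouth of the open well in the box's front half, 85 mm above the bench: 144 mm along the box's x by 280 mm along its y, 79 mm deep, with the two valves side by side in it; the hatch hides it at the start. Axes are those of the valve box
- fuel_cell: blue fuel cell with brass plates, fixed left of the valve box, 100 by 92 by 124 mm high; origin at the centre of its underside. Steel tubes at most 40 mm high run to it from the front of the box, up to 45 mm before the box
- hatch (a joint): travel of the hatch (m) along the valve box's +x: 0 = the well is covered, 0.140 = fully back at its stop, the well wholly open. Starts at 0 to 0.015. The blue sheet, 148 by 270 by 3 mm with its top face 88 mm above the bench, runs captive in the rails, resists with about 4 N and stays where it is left
- hatch_flange (a point): middle of the hatch's upturned push flange: an upright plate 3 mm thick, 130 mm long along the box's y, on the front edge of the hatch, 88 to 111 mm above the bench, with a black bead 5 mm thick on its top edge. The point lies 99 mm up, mid-thickness, and moves with the hatch; axes as the box. At hatch 0 it is at the box's x = -145.5 mm, y = 0
- red_handle (a joint): angle of the red (hydrogen) lever (rad): 0 = open, along its pipe, tip to the front (the box's -x); grows clockwise seen from above, the tip swinging towards the box's +y, to 1.571 = shut at its stop, pointing along the box's +y. Starts at 0 to 0.25, turns against 0.32 N m of friction (6 N at red_lever) and stays where it is left
- red_stem (a point): pivot of the red lever, on its vertical axis at the lever's mid height, 64 mm above the bench, at the valve box's x = -45 mm and y = -75 or +50 mm (the green valve has the other place). Axes are those of the box. The pipe below lies along the box's x at 34 mm (brass body up to 47 mm high, 26 mm wide)
- red_lever (a point): middle of the red lever, 55 mm from the pivot and 64 mm above the bench. The red sleeve is 15 mm wide, 12 mm high (58 to 70 mm above the bench) and reaches from 21 to 75 mm from the pivot; its own -x axis points from the pivot to the tip, its y across the lever; it turns with the lever
- green_handle (a joint): angle of the green (nitrogen purge) lever (rad), same build and sense as the red one: starts at 0 to 0.1, open, and must stay there
- green_lever (a point): the same point on the green lever, 55 mm from its pivot; same size, heights and axes as red_lever
- tip_box: loose box of pipette tips, blue with a clear lid, 120 by 85 by 85 mm high, right of the valve box; origin at the centre of its underside
- wash_bottle: loose white bottle with a blue cap, diameter 60 mm, 150 mm high, right of the valve box; origin at the centre of its underside
- wrench: loose steel wrench, 160 mm long and under 20 mm high, lying in front of and to the right of the valve box, along its own x; origin at its underside, about the middle
Mind the look-alikes: they are no part of the job. Several things look just like the wrench: the one meant starts farthest to the robot's left. What is shaped like the tip_box but purple or yellow is not meant.

How it is judged:
By the outcome, as a careful person would: the job done as asked, in the order asked, and still so for the second after the job is handed in, with the robot touching nothing.
It also fails if it takes over 45 s, if anything falls off the work surface, if the arm or the gripper's body presses on something with over 40 N, if the wrist force passes 120 N, or if a joint passes its speed limit or range.

## Working session

There is one attempt and no reset: what is moved stays moved. The work goes in short steps, Python scripts to look and compute and a tool call to move; the robot and the scene stay as the last step left them, time stands still between calls to the robot, and variables do not carry over. Pictures are saved under pics/ and viewed, at most 10 in all, crops included, and the job is handed in when it is done.

Besides the shell and the picture viewer there is one more tool, called after "Request:" as name([rows], argument=value, ...), one row to a line, values as JSON. apply_moves: Moves the arm, as the interface text tells. Its arguments: {"type":"object","properties":{"series":{"type":"array","items":{"type":"array"}},"gripper":{"type":"number"},"grip_force":{"type":"number"}},"required":["series"]}

```bash
ls; mkdir -p pics; python3 - <<'E'
from rig import *
import cv2,numpy as np
s=observe();print(s)
a,d=camera("top");b,e=camera("scene")
cv2.imwrite("pics/a.png",np.vstack([a]));cv2.imwrite("pics/b.png",b)
np.savez("cam.npz",a=a,d=d,b=b,e=e)
for n in["top","scene"]:
  c=calibration(n);print(n,np.round(c["world_from_camera"],3).tolist(),c["intrinsics"])
  for t in["hatch_flange","well","valve_box","fuel_cell","tip_box","wash_bottle","wrench"]:
    print(t,[(np.round(r["position"],3).tolist(),round(r["score"],2)) for r in tip_of(t,n)[:4]])
E
```

```text
pics
{'time': 0.0, 'q': array([-1.23349644e+00,  4.94181985e-01,  1.34616293e+00, -3.07361183e-06,
        1.30251193e+00, -9.54830051e-02]), 'dq': array([ 3.51196370e-04,  1.44507103e-03, -9.14832824e-05,  8.68414731e-04,
       -2.73742688e-04, -6.18315865e-04]), 'tau': array([ 1.28173051e-03, -8.82173109e+01, -3.83871746e+01, -9.38858489e-05,
        9.85986844e-03, -3.38734331e-06]), 'position': array([ 0.26200906, -0.56700942,  0.23069023]), 'tool_rot': array([-3.06710065e+00, -6.74252657e-01,  2.44036591e-04]), 'force': array([-0.26221883, -0.21972369,  0.29067591]), 'moment': array([-0.00261528,  0.01204033,  0.05059776]), 'finger_force': 0.0, 'gripper_width': 1.0003844572999852}
top [[-0.026, -0.999, 0.037, 0.444], [-1.0, 0.026, -0.018, -0.107], [0.017, -0.038, -0.999, 1.441], [0.0, 0.0, 0.0, 1.0]] [[413.61898166   0.         258.4401556 ]
 [  0.         413.61898166 185.61880373]
 [  0.           0.           1.        ]]
hatch_flange [([0.448, 0.078, 0.097], 0.89)]
well [([0.516, 0.055, 0.083], 0.91)]
valve_box [([0.585, 0.042, 0.004], 0.94)]
fuel_cell [([0.63, 0.345, -0.00
[... 258 characters left out ...]
, 1.428], [0.999, 0.03, -0.017, -0.1], [0.006, -0.629, -0.777, 1.237], [0.0, 0.0, 0.0, 1.0]] [[467.83573709   0.         255.97061914]
 [  0.         467.83573709 182.65891144]
 [  0.           0.           1.        ]]
hatch_flange [([0.445, 0.075, 0.1], 0.58)]
well [([0.447, 0.074, 0.101], 0.64), ([0.511, 0.058, 0.086], 0.63)]
valve_box [([0.583, 0.047, 0.005], 0.58)]
fuel_cell [([0.63, 0.336, 0.002], 0.67)]
tip_box [([0.337, -0.603, 0.001], 0.79), ([0.524, -0.572, 0.004], 0.63), ([0.42, -0.194, -0.001], 0.55), ([0.628, 0.34, -0.001], 0.38)]
wash_bottle [([0.532, -0.204, -0.002], 0.96)]
wrench [([0.349, -0.398, -0.002], 0.67), ([0.302, -0.091, -0.002], 0.56), ([0.624, -0.356, -0.0], 0.52)]
```

View pics/a.png

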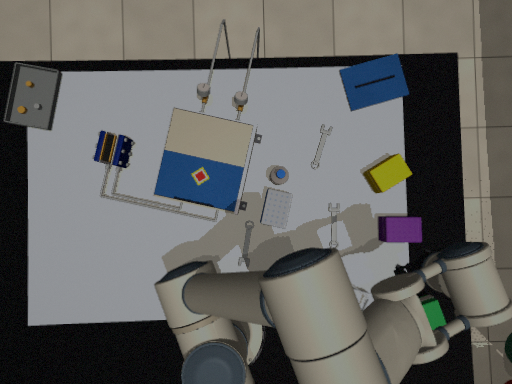

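View pics/b.png

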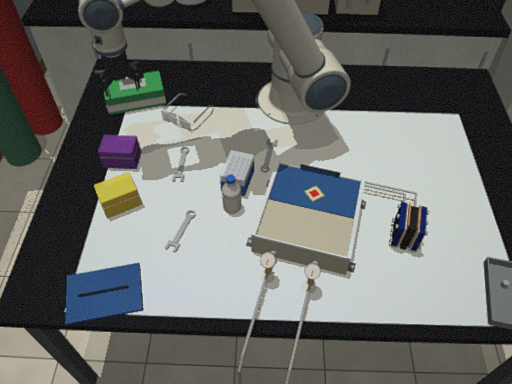

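Top view: the blue hatch is centred near (200,180), its flange near (195,205), the gauges near (203,90) and (240,98), and the fuel cell near (113,150). Along the box's right side are the bottle (279,174), the real tip box, grey-blue with a clear lid (277,207), and the leftmost wrench (247,243). Look-alikes for the hatch are the blue case (374,82) and the blue fuel cell, but only the hatch carries the diamond sign and lies in the rails. The purple and yellow boxes and the other wrenches (322,146) and (334,225) are not meant.

```bash
cat > h.py <<'E'
import numpy as np,cv2
from rig import *
def cloud(n,d):
    c=calibration(n);K=c["intrinsics"];v,u=np.mgrid[:384,:512]
    p=cv2.undistortPoints(np.stack([u,v],-1).reshape(-1,1,2).astype(np.float32),np.array(K),np.array(c["D"])).reshape(384,512,2)
    P=np.dstack([p*d[...,None],d]);T=np.array(c["world_from_camera"])
    return P@T[:3,:3].T+T[:3,3]
E
python3 - <<'E'
from h import *
z=np.load("cam.npz")
for n,i,d in(("top",z["a"],z["d"]),("scene",z["b"],z["e"])):
    W=cloud(n,d);h=cv2.cvtColor(i,cv2.COLOR_BGR2HSV)
    near=(np.hypot(W[...,0]-.58,W[...,1]-.045)<.22)&(d>0)
    m=near&(W[...,2]>.07)&(W[...,2]<.103)
    m=cv2.morphologyEx(m.astype(np.uint8),cv2.MORPH_OPEN,np.ones((5,5)))>0
    print(n,"box",cv2.minAreaRect((W[m][:,:2]*1000).astype(np.float32)),"z",np.median(W[m][:,2]))
    b=m&(h[...,0]>95)&(h[...,0]<125)&(h[...,1]>110)
    b=cv2.morphologyEx(b.astype(np.uint8),cv2.MORPH_OPEN,np.ones((3,3)))>0
    print("blue",b.sum(),cv2.minAreaRect((W[b][:,:2]*1000).astype(np.float32)),np.median(W[b][:,2]))
    f=near&(W[...,2]>.1025)&(W[...,2]<.125)&(W[...,0]<.52)
    print("flange",f.sum(),W[f].mean(0),cv2.minAreaRect((W[f][:,:2]*1000).astype(np.float32)))
    f2=near&(W[...,2]>.1025)&(W[...,0]<.52); 
i=z["a"][130:250,130:300];cv2.imwrite("pics/c.png",cv2.resize(i,None,fx=4,fy=4,interpolation=2))
E
```

```text
top box ((588.8617553710938, 43.58802795410156), (290.0745544433594, 293.3421630859375), 76.0710220336914) z 0.08746653162798568
blue 3361 ((518.116455078125, 62.495819091796875), (265.56640625, 146.9093780517578), 76.0710220336914) 0.08841010970985397
flange 70 [0.45134239 0.0795044  0.10959481] ((463.8184814453125, 72.30413818359375), (282.0494689941406, 40.42339324951172), 78.35340881347656)
scene box ((583.7620239257812, 41.722991943359375), (291.2245788574219, 307.747802734375), 76.01851654052734) z 0.08582778932385238
blue 2927 ((517.2421264648438, 59.1719970703125), (263.5985412597656, 152.61407470703125), 76.56034088134766) 0.087216642668974
flange 92 [0.44867233 0.07553782 0.10794071] ((447.6585693359375, 75.17058563232422), (126.94526672363281, 10.80937385559082), 74.53895568847656)
```

View pics/c.png

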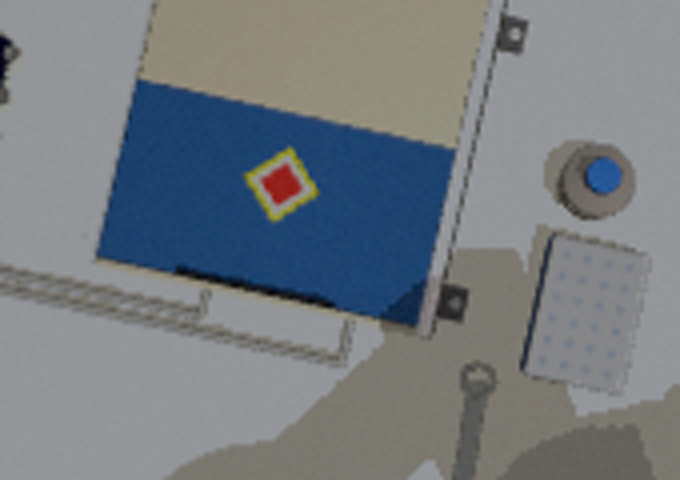

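Request:
apply_moves([
  [[0.02,-0.027,0],[0,0,0]],
  [[0.02,-0.027,0],[0,0,0]],
  [[0.02,-0.027,0],[0,0,0]],
  [[0.02,-0.027,0],[0,0,0]],
  [[0.02,-0.027,0],[0,0,0]],
], gripper=0, grip_force=40)

```text
time: 1.22
position: [0.2963, -0.4014, 0.2313]
tool_rot: [3.068, 0.674, 0.0]
force: [0.6, -1.0, 0.4]
gripper_width: 0.298
finger_force: 0.0
```

Request:
apply_moves([
  [[0.02,-0.027,0],[0,0,0]],
  [[0.02,-0.027,0],[0,0,0]],
  [[0.02,-0.027,0],[0,0,0]],
  [[0.02,-0.027,0],[0,0,0]],
  [[0.02,-0.027,0],[0,0,0]],
])

```text
time: 1.63
position: [0.3305, -0.2369, 0.2314]
tool_rot: [3.068, 0.674, 0.0]
force: [1.8, -0.9, -0.1]
gripper_width: 0.001
finger_force: 0.0
```

Request:
apply_moves([
  [[0.02,-0.027,0],[0,0,0]],
  [[0.02,-0.027,0],[0,0,0]],
  [[0.02,-0.027,0],[0,0,0]],
  [[0.02,-0.027,0],[0,0,0]],
  [[0.02,-0.027,0],[0,0,0]],
])

```text
time: 2.05
position: [0.3647, -0.0724, 0.2315]
tool_rot: [3.068, 0.674, 0.001]
force: [0.5, -0.8, -0.8]
gripper_width: -0.003
finger_force: 0.0
```

Request:
apply_moves([
  [[0,0,0],[0,0,7]],
  [[0,0,0],[0,0,7]],
  [[0,0,0],[0,0,7]],
  [[0,0,0],[0,0,7]],
  [[0,0,0],[0,0,7]],
])

```text
time: 2.47
position: [0.3647, -0.0738, 0.2314]
tool_rot: [3.128, -0.288, 0.001]
force: [-0.3, -0.4, -0.4]
gripper_width: 0.002
finger_force: 0.0
```

Request:
apply_moves([
  [[0,0,0],[0,0,3.4]],
  [[0,-0.041,0],[0,0,0]],
  [[0,-0.041,0],[0,0,0]],
  [[0,-0.041,0],[0,0,0]],
  [[-0.003,-0.041,0],[0,0,0]],
])

```text
time: 2.88
position: [0.4008, 0.0877, 0.2316]
tool_rot: [-3.119, 0.374, -0.002]
force: [0.9, -0.0, -0.1]
gripper_width: -0.004
finger_force: 0.0
```

Request:
apply_moves([
  [[0,-0.003,0.03],[0,0,0]],
  [[0,0,0.03],[0,0,0]],
  [[0,0,0.03],[0,0,0]],
  [[0,0,0.03],[0,0,0]],
  [[0,0,0.014],[0,0,0]],
])

```text
time: 3.3
position: [0.3998, 0.089, 0.0948]
tool_rot: [3.119, -0.371, -0.004]
force: [-0.8, 0.4, 0.9]
gripper_width: 0.004
finger_force: 0.0
```

```bash
python3 - <<'E'
from h import *
s=observe();print(s["position"],s["tool_rot"],s["force"])
a,d=camera("scene")
cv2.imwrite("pics/d.png",cv2.resize(a[130:310,200:440],None,fx=3,fy=3))
E
```

```text
[0.39984328 0.08901688 0.09483534] [ 3.11912928 -0.37126026 -0.00364297] [-0.82202529  0.41204892  0.85403919]
```

View pics/d.png

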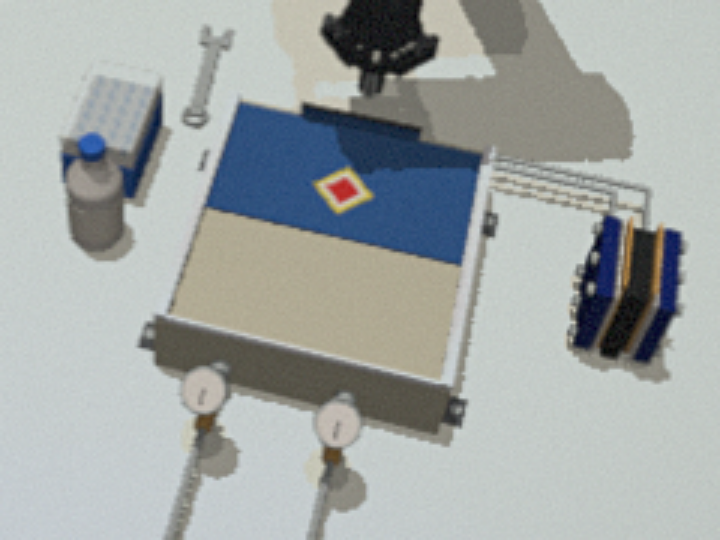

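The fingertips, at (372,85) in the crop, stand in front of the middle of the flange, which runs from (303,105) to (420,130). The way is clear, so I push.

Request:
apply_moves([
  [[0.01,0,-0.003],[0,0,0]],
  [[0.012,0,0],[0,0,0]],
  [[0.012,0,0],[0,0,0]],
  [[0.014,0,0],[0,0,0]],
  [[0.014,0,0],[0,0,0]],
])

```text
time: 3.77
position: [0.4622, 0.0741, 0.102]
tool_rot: [-3.119, 0.372, -0.001]
force: [-5.2, 2.9, -1.0]
gripper_width: 0.0
finger_force: 2.7
```

Request:
apply_moves([
  [[0.018,0,0],[0,0,0]],
  [[0.018,0,0],[0,0,0]],
  [[0.018,0,0],[0,0,0]],
  [[0.018,0,0],[0,0,0]],
  [[0.018,0,0],[0,0,0]],
])

```text
time: 4.18
position: [0.5494, 0.0526, 0.1021]
tool_rot: [3.119, -0.372, -0.001]
force: [-6.3, -1.2, -2.8]
gripper_width: -0.003
finger_force: 3.0
```

Request:
apply_moves([
  [[0.004,0,0],[0,0,0]],
  [[0.004,0,0],[0,0,0]],
  [[0.003,0,0],[0,0,0]],
  [[0.003,0,0],[0,0,0]],
  [[0,0,0],[0,0,0]],
])

```text
time: 4.6
position: [0.5625, 0.0499, 0.1008]
tool_rot: [-3.119, 0.372, -0.001]
force: [-0.8, -1.1, 0.4]
gripper_width: -0.001
finger_force: 0.3
```

Request:
apply_moves([
  [[0.002,0,0],[0,0,0]],
  [[0.002,0,0],[0,0,0]],
  [[0.001,0,0],[0,0,0]],
  [[0.001,0,0],[0,0,0]],
  [[0,0,0],[0,0,0]],
])

```text
time: 5.02
position: [0.5667, 0.0488, 0.1001]
tool_rot: [-3.119, 0.372, 0.004]
force: [-10.2, 3.6, 8.6]
gripper_width: 0.002
finger_force: 5.3
```

Request:
apply_moves([
  [[0.001,0,0],[0,0,0]],
  [[0.001,0,0],[0,0,0]],
  [[0.001,0,0],[0,0,0]],
  [[0.001,0,0],[0,0,0]],
  [[0,0,0],[0,0,0]],
])

```text
time: 5.43
position: [0.5671, 0.0486, 0.0999]
tool_rot: [-3.119, 0.372, 0.015]
force: [-28.5, 9.5, 24.7]
gripper_width: -0.0
finger_force: 15.6
```

Stalled at 29 N, so the hatch is at its stop. I back off and lift to look.

Request:
apply_moves([
  [[-0.015,0,0],[0,0,0]],
  [[-0.02,0,-0.03],[0,0,0]],
  [[-0.02,0,-0.03],[0,0,0]],
  [[-0.025,0,-0.03],[0,0,0]],
  [[-0.03,0,-0.02],[0,0,0]],
])

```text
time: 5.85
position: [0.4659, 0.0734, 0.2126]
tool_rot: [-3.119, 0.372, -0.006]
force: [0.7, 0.0, 0.6]
gripper_width: -0.002
finger_force: 0.0
```

Request:
apply_moves([
  [[-0.03,0,-0.02],[0,0,0]],
  [[-0.03,0,-0.02],[0,0,0]],
  [[-0.01,0,0],[0,0,0]],
  [[0,0,0],[0,0,0]],
  [[0,0,0],[0,0,0]],
])

```text
time: 6.27
position: [0.3977, 0.0899, 0.2504]
tool_rot: [-3.119, 0.371, -0.002]
force: [0.2, 0.2, -0.5]
gripper_width: 0.0
finger_force: 0.0
```

```bash
python3 - <<'E'
from h import *
s=observe();print(s["position"],s["tool_rot"],s["force"],s["q"])
t=np.radians(-13.9);R=np.array([[np.cos(t),-np.sin(t)],[np.sin(t),np.cos(t)]])
im=[]
for n in("top","scene","wrist"):
    a,d=camera(n);im.append(a)
    for k in["hatch_flange","red_stem","red_lever","green_lever"]:
        for r in tip_of(k,n)[:2]:
            p=np.array(r["position"]);print(n,k,p.round(3),"box",(R.T@(p[:2]-[.587,.043])).round(3),round(r["score"],2))
    np.save(n+".npy",d)
cv2.imwrite("pics/e.png",np.hstack([cv2.resize(im[0][120:240,140:280],(400,343)),cv2.resize(im[1][140:260,240:380],(400,343))]))
cv2.imwrite("pics/f.png",im[2])
E
```

```text
[0.39767453 0.0898846  0.25036402] [-3.11943347e+00  3.71155156e-01 -2.34935406e-03] [ 0.22474489  0.22206281 -0.51396269] [ 7.56938380e-02  1.61712975e-01  1.81449694e+00 -1.47937143e-04
  1.16388510e+00  1.88339832e+00]
top hatch_flange [0.578 0.047 0.1  ] box [-0.009  0.001] 0.74
top hatch_flange [ 0.295 -0.088  0.001] box [-0.252 -0.198] 0.37
top red_stem [0.554 0.098 0.064] box [-0.045  0.045] 0.53
top red_lever [0.501 0.111 0.062] box [-0.1    0.045] 0.4
top green_lever [ 0.465 -0.005  0.066] box [-0.107 -0.076] 0.56
top green_lever [0.578 0.046 0.098] box [-0.009  0.001] 0.34
scene hatch_flange [0.576 0.042 0.099] box [-0.01  -0.004] 0.86
scene red_stem [0.554 0.104 0.063] box [-0.046  0.051] 0.66
scene red_lever [0.503 0.119 0.06 ] box [-0.099  0.053] 0.51
scene green_lever [ 0.468 -0.007  0.065] box [-0.103 -0.077] 0.55
wrist hatch_flange [0.582 0.041 0.001] box [-0.004 -0.003] 0.55
wrist red_stem [0.554 0.104 0.065] box [-0.047  0.051] 0.85
wrist red_stem [0.512 0.06  0.086] box [-0.077 -0.002] 0.68
wrist green_lever [ 0.472 -0.005  0.062] box [-0.1   -0.074] 0.95
```

View pics/e.png

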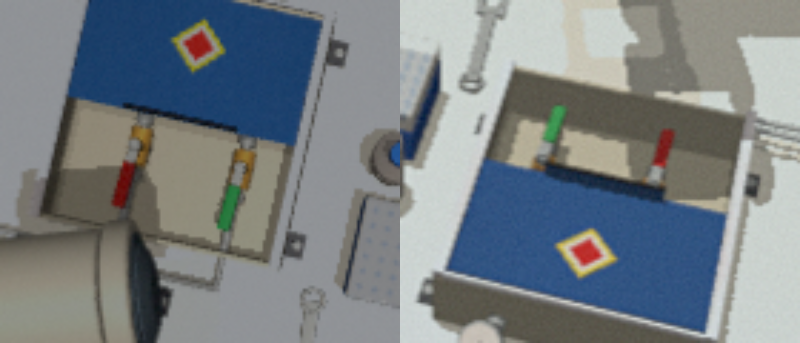

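View pics/f.png

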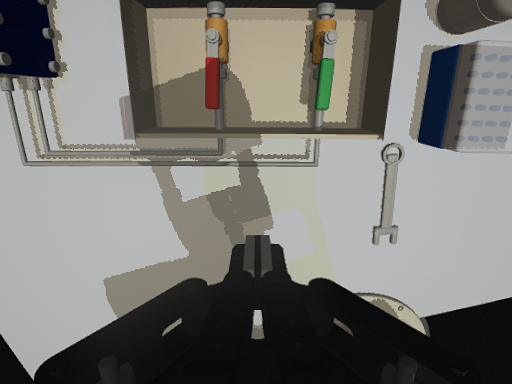

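The hatch is fully open and its flange sits at the stop. Red is on the left, at (125,185) in the left crop and (212,85) in the wrist view; green is on the right. Before going into the well I check the gripper's own width against height in the wrist depth.

```bash
python3 - <<'E'
from h import *
d=np.load("wrist.npy");c=calibration("wrist");v,u=np.mgrid[:384,:512]
p=cv2.undistortPoints(np.stack([u,v],-1).reshape(-1,1,2).astype(np.float32),np.array(c["intrinsics"]),np.array(c["D"])).reshape(384,512,2)
P=(np.dstack([p*d[...,None],d])[d>0]);T=np.array(c["hand_eye"]);P=P@T[:3,:3].T+T[:3,3]
for z in range(-90,10,8):
    m=(P[:,2]*1000>z)&(P[:,2]*1000<z+8)&(abs(P[:,0])<.06)&(abs(P[:,1])<.1)
    if m.sum()>3:print(z,m.sum(),"y",np.percentile(P[m,1],[1,99]).round(3),"x",np.percentile(P[m,0],[1,99]).round(3))
W=None
s=observe()
from scipy.spatial.transform import Rotation as Ro
Q=P@Ro.from_rotvec(s["tool_rot"]).as_matrix().T+s["position"]
full=np.zeros(d.shape+(3,));full[d>0]=Q
a=cv2.imread("pics/f.png");h=cv2.cvtColor(a,cv2.COLOR_BGR2HSV)
t=np.radians(-13.9);R=np.array([[np.cos(t),-np.sin(t)],[np.sin(t),np.cos(t)]])
for n,m in(("red",((h[...,0]<6)|(h[...,0]>174))),("green",(h[...,0]>50)&(h[...,0]<75))):
    m=m&(h[...,1]>130)&(h[...,2]>50)&(full[...,2]>.06)&(v<130);q=full[m];b=(q[:,:2]-[.587,.043])@R
    k=cv2.fitLine(b.astype(np.float32),cv2.DIST_L2,0,.01,.01).ravel()
    print(n,m.sum(),b.min(0).round(3),b.max(0).round(3),np.median(q[:,2]),"ang",np.degrees(np.arctan2(-k[1],k[0])),k)
E
```

```text
-90 8749 y [-0.061  0.059] x [0.003 0.017]
-82 6812 y [-0.056  0.055] x [-0.009  0.017]
-74 5436 y [-0.05   0.048] x [-0.011  0.016]
-66 3153 y [-0.044  0.043] x [-0.011  0.016]
-58 4344 y [-0.038  0.036] x [-0.01   0.012]
-50 1701 y [-0.032  0.031] x [-0.011  0.013]
-42 651 y [-0.017  0.016] x [-0.012  0.011]
-34 445 y [-0.014  0.013] x [0.005 0.01 ]
-26 456 y [-0.014  0.013] x [0.005 0.01 ]
-18 396 y [-0.014  0.013] x [0.005 0.01 ]
-10 213 y [-0.012  0.012] x [0.005 0.01 ]
red 697 [-0.123  0.043] [-0.071  0.06 ] 0.06946516638020137 ang 3.664337 [ 0.9979556  -0.06391116 -0.09623958  0.05025274]
green 642 [-0.123 -0.081] [-0.071 -0.065] 0.06947617924177081 ang 3.3012748 [ 0.99834055 -0.05758624 -0.09626604 -0.07265352]
```

Request:
apply_moves([
  [[0,0,0],[0,0,-7]],
  [[0,0,0],[0,0,-7]],
  [[0,0,0],[0,0,-7]],
  [[0,0,0],[0,0,-7]],
  [[0,0,0],[0,0,-7]],
])

```text
time: 7.43
position: [0.397, 0.0899, 0.2503]
tool_rot: [3.085, 0.593, 0.0]
force: [-0.5, -0.5, 1.0]
gripper_width: -0.004
finger_force: 0.0
```

Request:
apply_moves([
  [[0,0,0],[0,0,-7]],
  [[0,0,0],[0,0,-7]],
  [[0,0,0],[0,0,-7]],
  [[0,0,0],[0,0,-7]],
  [[0,0,0],[0,0,-7]],
])

```text
time: 7.85
position: [0.3971, 0.0898, 0.2503]
tool_rot: [2.764, 1.493, 0.0]
force: [-0.8, -0.8, 0.2]
gripper_width: 0.003
finger_force: 0.0
```

Request:
apply_moves([
  [[0,0,0],[0,0,-7]],
  [[0,0,0],[0,0,-7]],
  [[0,0,0],[0,0,-5.7]],
  [[0,0.035,0],[0,0,0]],
  [[0,0.035,0],[0,0,0]],
])

```text
time: 8.27
position: [0.465, 0.0731, 0.2506]
tool_rot: [-2.472, -1.939, -0.0]
force: [1.0, 0.1, 0.7]
gripper_width: -0.002
finger_force: 0.0
```

Request:
apply_moves([
  [[0.017,0.027,0],[0,0,0]],
  [[0,0,0.03],[0,0,0]],
  [[0,0,0.03],[0,0,0]],
  [[0,0,0.03],[0,0,0]],
  [[0,0,0],[0,0,0]],
])

```text
time: 8.68
position: [0.4927, 0.0829, 0.156]
tool_rot: [-2.471, -1.934, 0.009]
force: [-1.4, -0.0, -1.1]
gripper_width: 0.003
finger_force: 0.0
```

```bash
cat >> h.py <<'E'
def st():
    s=observe();t=np.radians(-13.9);c,n=np.cos(t),np.sin(t)
    p=s["position"];d=p[:2]-[.587,.043]
    print("box",np.round([c*d[0]+n*d[1],-n*d[0]+c*d[1],p[2]],4),"yaw rel box",round(np.degrees(2*np.arctan2(s["tool_rot"][1],s["tool_rot"][0]))%360-346.1,1),s["force"].round(1),s["time"])
E
python3 -c "
from h import *
st()"
```

```text
box [-0.1011  0.0161  0.156 ] yaw rel box -270.0 [-1.4 -0.  -1.1] 8.6833
```

Request:
apply_moves([
  [[0,0.004,0.03],[0,0,0]],
  [[0,0,0.025],[0,0,0]],
  [[0,0,0.02],[0,0,0]],
  [[0,0,0.015],[0,0,0]],
  [[0,0,0.003],[0,0,0]],
])

```text
time: 9.1
position: [0.4988, 0.082, 0.0665]
tool_rot: [-2.473, -1.936, 0.003]
force: [-0.4, -0.8, 0.5]
gripper_width: 0.0
finger_force: 0.0
```

```bash
python3 -c "
from h import *
st()"
```

```text
box [-0.095   0.0167  0.0665] yaw rel box -270.0 [-0.4 -0.8  0.5] 9.1
```

Request:
apply_moves([
  [[0.007,0,0.002],[0,0,0]],
  [[0.008,0,0],[0,0,0]],
  [[0.0062,-0.002,0],[0,0,7]],
  [[0.0062,-0.002,0],[0,0,7]],
  [[0.0062,-0.002,0],[0,0,7]],
])

```text
time: 9.52
position: [0.5045, 0.1166, 0.0668]
tool_rot: [2.788, 1.445, 0.002]
force: [0.5, -10.6, -1.1]
gripper_width: -0.001
finger_force: 3.8
```

```bash
python3 -c "
from h import *
st()"
```

```text
box [-0.0977  0.0516  0.0668] yaw rel box -291.3 [  0.5 -10.6  -1.1] 9.5167
```

Request:
apply_moves([
  [[0,0,0.003],[0,0,0]],
  [[0,0,0.003],[0,0,0]],
  [[0.0062,-0.002,0],[0,0,7]],
  [[0.0062,-0.002,0],[0,0,7]],
  [[0.0062,-0.002,0],[0,0,7]],
])

```text
time: 9.93
position: [0.5117, 0.1341, 0.0604]
tool_rot: [3.005, 0.913, -0.0]
force: [-4.1, -8.0, 1.8]
gripper_width: -0.002
finger_force: 3.9
```

```bash
python3 -c "
from h import *
st()"
```

```text
box [-0.095   0.0703  0.0604] yaw rel box -312.3 [-4.1 -8.   1.8] 9.9333
```

Request:
apply_moves([
  [[0.0062,-0.002,0],[0,0,7]],
  [[0.0062,-0.002,0],[0,0,7]],
  [[0.0062,-0.002,0],[0,0,7]],
  [[0.0062,-0.002,0],[0,0,7]],
  [[0.0062,-0.002,0],[0,0,7]],
])

```text
time: 10.35
position: [0.5363, 0.154, 0.0602]
tool_rot: [3.141, -0.033, -0.002]
force: [-8.0, -5.0, 2.8]
gripper_width: -0.001
finger_force: 3.6
```

Request:
apply_moves([
  [[0.0045,-0.0014,0],[0,0,5]],
  [[0.0045,-0.0014,0],[0,0,5]],
  [[0.002,0,0],[0,0,2]],
  [[0,0,0],[0,0,0]],
  [[0,0,0],[0,0,0]],
])

```text
time: 10.77
position: [0.5475, 0.1564, 0.0602]
tool_rot: [-3.121, 0.352, 0.002]
force: [-6.5, 1.7, 0.4]
gripper_width: 0.003
finger_force: 3.1
```

```bash
python3 -c "
from h import *
st()"
```

```text
box [-0.0655  0.1006  0.0602] yaw rel box 1.0 [-6.5  1.7  0.4] 10.7667
```

Request:
apply_moves([
  [[0.001,0,0],[0,0,0]],
  [[0.001,0,0],[0,0,0]],
  [[0.001,0,0],[0,0,0]],
  [[0.001,0,0],[0,0,0]],
  [[0,0,0],[0,0,0]],
])

```text
time: 11.18
position: [0.548, 0.1561, 0.0599]
tool_rot: [-3.122, 0.352, 0.011]
force: [-23.2, 12.0, 12.2]
gripper_width: -0.002
finger_force: 13.0
```

Request:
apply_moves([
  [[0.001,0,0],[0,0,0]],
  [[0.001,0,0],[0,0,0]],
  [[0,0,0],[0,0,0]],
  [[0,0,0],[0,0,0]],
  [[0,0,0],[0,0,0]],
])

```text
time: 11.6
position: [0.5482, 0.156, 0.0598]
tool_rot: [3.122, -0.352, -0.016]
force: [-31.7, 15.0, 17.4]
gripper_width: 0.003
finger_force: 17.6
```

```bash
python3 -c "
from h import *
st()"
```

```text
box [-0.0648  0.1004  0.0598] yaw rel box 1.0 [-31.7  15.   17.4] 11.6
```

Stalled at 35 N against the lever's stop. I back straight off, lift out and check.

Request:
apply_moves([
  [[-0.01,0,0],[0,0,0]],
  [[-0.015,0,0],[0,0,0]],
  [[0,0,-0.03],[0,0,0]],
  [[0,0,-0.04],[0,0,0]],
  [[0,0,-0.04],[0,0,0]],
])

```text
time: 12.02
position: [0.529, 0.1604, 0.1715]
tool_rot: [-3.122, 0.351, 0.001]
force: [1.5, 0.2, 0.7]
gripper_width: -0.001
finger_force: 0.0
```

Request:
apply_moves([
  [[-0.03,0,-0.02],[0,0,0]],
  [[-0.03,0,-0.02],[0,0,0]],
  [[-0.03,0,-0.02],[0,0,0]],
  [[0,0.02,0],[0,0,0]],
  [[0,0,0],[0,0,0]],
])

```text
time: 12.43
position: [0.4362, 0.1599, 0.2318]
tool_rot: [-3.121, 0.35, -0.005]
force: [0.3, 1.2, -1.0]
gripper_width: 0.002
finger_force: 0.0
```

```bash
python3 - <<'E'
from h import *
st();s=observe();a,d=camera("wrist");e,_=camera("scene")
cv2.imwrite("pics/g.png",np.hstack([cv2.resize(a,(400,300)),cv2.resize(e[120:270,200:400],(400,300))]))
v,u=np.mgrid[:384,:512];c=calibration("wrist")
p=cv2.undistortPoints(np.stack([u,v],-1).reshape(-1,1,2).astype(np.float32),np.array(c["intrinsics"]),np.array(c["D"])).reshape(384,512,2)
from scipy.spatial.transform import Rotation as Ro
T=np.array(c["hand_eye"]);P=np.dstack([p*d[...,None],d])@T[:3,:3].T+T[:3,3]
F=P@Ro.from_rotvec(s["tool_rot"]).as_matrix().T+s["position"]
h=cv2.cvtColor(a,cv2.COLOR_BGR2HSV);t=np.radians(-13.9);R=np.array([[np.cos(t),-np.sin(t)],[np.sin(t),np.cos(t)]])
for n,m in(("red",((h[...,0]<6)|(h[...,0]>174))),("green",(h[...,0]>50)&(h[...,0]<75))):
    m=m&(h[...,1]>130)&(h[...,2]>50)&(abs(F[...,2]-.067)<.008)&(d>0);q=F[m];b=(q[:,:2]-[.587,.043])@R
    print(n,m.sum(),b.min(0).round(3),b.max(0).round(3),cv2.fitLine(b.astype(np.float32),cv2.DIST_L2,0,.01,.01).ravel())
E
```

```text
box [-0.1745  0.0773  0.2318] yaw rel box 1.1 [ 0.3  1.2 -1. ] 12.4333
red 841 [-0.056  0.07 ] [-0.041  0.123] [ 0.00729097  0.9999734  -0.0489205   0.09650737]
green 651 [-0.123 -0.081] [-0.071 -0.065] [ 0.9983742  -0.05699886 -0.09600423 -0.07219554]
```

View pics/g.png

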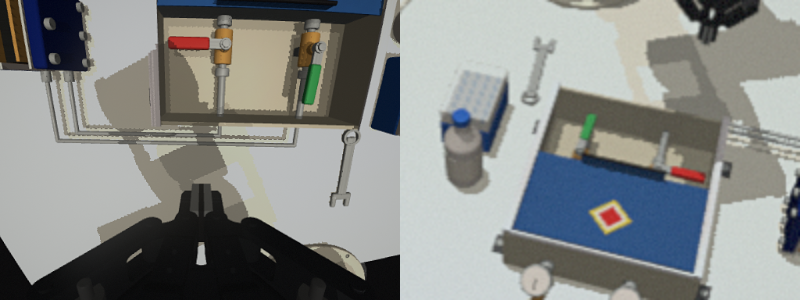

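The red lever, at (188,43) in the wrist view, lies straight across its pipe at 90.4°. Green is unchanged at 3.3°, the hatch is open, and the surrounding things haven't moved.

```bash
python3 -c "
from rig import *
print(job_done())"
```

```text
the job is handed in; nothing more can be done
None
```

The hatch is fully back at its stop, the red hydrogen lever is shut across its pipe, the green lever is still open, nothing around the box moved, and the job was handed in at about 12.5 s.

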